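# Load a barrel into the curing tray

### The job

Pull the yellow curing tray out of the green cabinet all the way to its stop. Then take the black barrel with the white print, slide it foot end first (brass band at the top) onto the leaning white spigot in the tray until it sits fully home on the blue flange, and let go, leaving the tray fully out. Leave the plain barrel, the bottle, the tape roll and the carton where they are.

Things in the scene. Friction and masses are not known exactly. Their poses are not given: they have to be found in the camera images.
- cabinet: Fixed green steel bench cabinet, 290 deep x 210 wide x 138 mm high, open at the front. Origin: bottom centre of its front face, on the bench. Its x axis points into the cabinet (away from the robot, give or take its yaw), y to the left, z up. The tray slides out along its -x.
- tray (a joint): How far the yellow tray is out, in m: 0 shut, 0.130 at its firm stop; may start ajar. Stiff (4 N friction, more when fast), stays where left; a hard push shoves it back in. Front panel 204 mm wide, 12 mm thick, outer face flush with the cabinet's front when shut, top edge 120 mm above the bench; side walls up to 54 mm above the bench.
- tray_handle (a point): Middle of the tray's horizontal steel handle bar: 12 mm thick, 110 mm long, across the tray, 112 mm above the bench, its centre line 45 mm in front of the front panel (39 mm free between bar and panel). Thin stays 46 mm either side of the middle. It moves with the tray.
- spigot (a point): White spigot fixed in the tray, leaning 30 degrees from vertical towards the handle: 30 mm thick, 75 mm long, the last 15 mm tapering to 16 mm. Origin: centre of the upper face of its blue flange (48 mm across), where the barrel's foot must rest: 50 mm above the bench, midway across the tray, 94 mm behind the panel's outer face. z points up along its axis.
- barrel: The barrel to load: loose black tube open at both ends with a white printed band and a brass band near the top end, standing upright on the bench. 120 mm long, 42 mm outside, 34 mm bore, about 0.15 kg. Origin: centre of its foot end; z points along it to the brass end.
- plain_barrel: Bystander: an all-black barrel of the same size, standing upright. Origin: centre of its foot. It and the printed barrel may stand in each other's place, more than 90 mm apart.
- bottle: Bystander: blue bottle, 68 mm across, 190 mm tall, standing. Origin: centre of its base.
- tape: Bystander: roll of masking tape lying flat, 100 mm across, 25 mm high. Origin: centre of its underside.
- carton: Bystander: yellow carton 60 x 130 x 45 mm high. Origin: centre of its underside.
There are look-alikes about, which are no part of the job. What is shaped like the barrel but orange or red is not meant.

How it is judged:
By the outcome, as a careful person would: the job done as asked, in the order asked, and still so for the second after the job is handed in, with the robot touching nothing.
It also fails if it takes over 58 s, if anything falls off the work surface, if the arm or the gripper's body presses on something with over 40 N, if the wrist force passes 120 N, or if a joint passes its speed limit or range.

### The arm

A 6-joint arm with a two-finger parallel gripper is mounted at the origin on the work surface. World frame = base frame: x ahead of the robot, y to its left, z up, the work surface at z = 0. Lengths are in m, angles in rad, forces in N, time in s.
With the tool pointing down it reaches from about 0.325 to 0.9 m from the base axis. Payload 3.5 kg.
Tool frame: the origin (TCP) lies midway between the tips of the shut fingers; the grasp point (between the pads) lies 19 mm behind it; z points along the fingers, y is the line along which they close (so a half turn about z gives the same grasp; the last joint's range is limited). The gripper opens to 85 mm and grips with 20 to 120 N. Pads are 22 mm wide; open, the fingers measure 114 mm over their backs; the gripper's body (76 mm by 85 mm) begins 54 mm behind the grasp point. The pads swing forward as they close: fully open they stand 13 mm farther back than shut.
Start: joints at [1.168, 0.276, -0.026, 1.268, 0, 1.467], TCP at [0.185, 0.597, 0.231] pointing down, gripper open.
Joint ranges: [-3.12, 3.12], [-0.85, 1.88], [-1.08, 1.24], [-1.95, 2.15], [-1.57, 1.53], [-3.14, 3.14]. Speed limits (rad/s): [2.57, 2.57, 3.14, 3.14, 3.14, 3.14].

### API

Orientations are given as a rotation vector (axis times angle).
In Python, from plant import arm gives the robot as it stands.
- The arm moves only by the tool arm_command, never from a script. Its argument "commands" is a list of rows, each a list of 5 numbers: the shift along the world's x, y, z in mm, then the turn about the world's z in degrees, then the finger opening in mm, from 0 to 85.4. In form: [[dx, dy, dz, roll, hand], ...]. A call has 1 to 20 rows; each row is the pose to reach, as a shift and turn from the pose commanded when the call began; what a row does not reach only later rows make up. A row lasts 1/8 s, in which the tool goes at most 62.5 mm and 10.7 degrees, less where a joint would pass 70% of its speed; a pose out of reach is approached as far as the arm can. A call with a gripper value outside its range is refused whole. The fingers move at their own pace and stop on an object; "squeeze" is the grip in N (left out, the last holds). Time passes only in rows, so rows that repeat a pose let the fingers close. It gives the time, the measured TCP pose, the force, the opening and the grip force at its end, in the units of the state.
- arm.read_state(): the state, without advancing time (a new reading comes with each control period).
- arm.read_camera(name): name is "scene" or "top" or "wrist"; returns a dict with "img" (420x560x3 uint8, red, green, blue), "fx", "fy", "cx", "cy" (pixels), "R" (3x3) and "t" (3): a world point X has camera coordinates R X + t. Camera axes: x right, y down, z forward; pixel columns grow to the right and rows downward; lengths in m; the calibration is good to about 2 mm. A picture is of the moment at which its call begins. There is no depth.
- arm.finish_job(): hands the job in; it is judged then, once.
The state is a dict: "time_s": time; "qpos": joint angles; "joint_vel": joint speeds; "effort": joint torques, N m; "tool_pos": TCP position; "tool_rot": TCP orientation; "ft_force": force on the tool from outside, world axes, zero at the start; "moment": the same for the moment, N m; "finger_gap": finger opening in m; "grip_force": force on a finger pad.
Only numpy, scipy, OpenCV 4.12 (cv2) and the standard library are available. Lean on these libraries where they do the work, as an engineer would, in place of code of your own. Each camera call takes 0.05 s, during which the arm holds its last target. There are 200 camera calls.

## Working session

There is one attempt and no reset: what is moved stays moved. The work goes in short steps, Python scripts to look and compute and a tool call to move; the robot and the scene stay as the last step left them, time stands still between calls to the robot, and variables do not carry over. Pictures are saved under pics/ and viewed, at most 10 in all, crops included, and the job is handed in when it is done.

Besides the shell and the picture viewer there is one more tool, called after "Emit:" as a command line: name --pt "numbers of a row" for each row, then --argument value for the rest. arm_command: Moves the arm, as the interface text tells. Its arguments: {"type":"object","properties":{"commands":{"type":"array","items":{"type":"array","items":{"type":"number"}}},"squeeze":{"type":"number"}},"required":["commands"]}

```bash
ls; mkdir -p pics
cat > h.py <<'E'
import numpy as np, cv2
from plant import arm
def cam(n): return arm.read_camera(n)
def save(c,f): cv2.imwrite('pics/'+f,c['img'][:,:,::-1])
def ray(c,u,v):
    d=c['R'].T@np.array([(u-c['cx'])/c['fx'],(v-c['cy'])/c['fy'],1]); o=-c['R'].T@c['t']; return o,d
def atz(c,u,v,z):
    o,d=ray(c,u,v); return o+d*(z-o[2])/d[2]
def proj(c,X):
    p=np.asarray(c['R'])@np.asarray(X)+c['t']; return c['fx']*p[0]/p[2]+c['cx'],c['fy']*p[1]/p[2]+c['cy']
E
python3 - <<'E'
from h import *
a=cam('top');b=cam('scene')
save(a,'top0.png');save(b,'scene0.png')
for c in(a,b):print(-c['R'].T@c['t'],c['R'][2],c['fx'])
np.savez('c0.npz',**{'t_'+k:v for k,v in a.items()},**{'s_'+k:v for k,v in b.items()})
s=arm.read_state();print(s['tool_pos'],s['tool_rot'],s['time_s'],s['finger_gap'])
E
```

```text
pics
[ 0.39714437 -0.02632687  1.17894883] [ 0.12049391 -0.0021095  -0.99271183] 397.7545706408363
[ 0.4905852  -0.69419832  0.94092483] [ 0.05897038  0.61273913 -0.78808201] 467.88915724418433
[0.18428027 0.59647108 0.23025023] [-0.46902535 -3.10581763  0.0031371 ] 0.1 0.08488762327390587
```

View pics/top0.png

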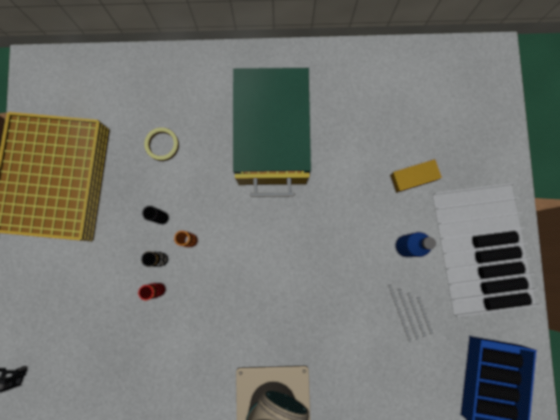

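View pics/scene0.png

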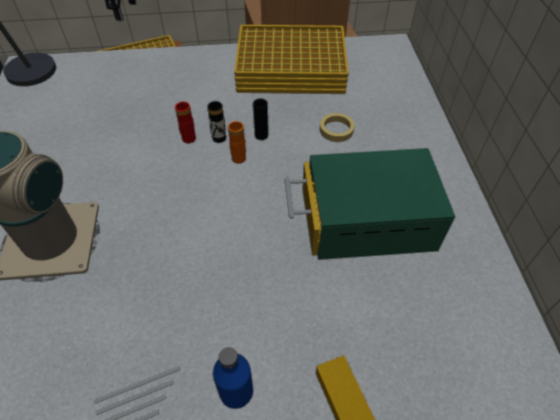

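Run:
```python
from h import *
d=np.load('c0.npz');a=d['t_img'];b=d['s_img']
r=lambda im,x,y,w,h,s:cv2.resize(im[y:y+h,x:x+w],(w*s,h*s),interpolation=cv2.INTER_CUBIC)
o=np.zeros((600,800,3),np.uint8)
o[:300,:400]=r(a,130,195,80,60,5)      # top barrels upper
o[300:,:400]=r(a,130,240,80,60,5)
o[:300,400:]=r(a,225,155,100,75,4)
o[300:,400:]=r(b,170,90,100,75,4)
cv2.imwrite('pics/crop.png',o[:,:,::-1])
T={k:d['t_'+k] for k in('fx','fy','cx','cy','R','t')}
for n,p in dict(hl=(251,194),hr=(293,194)).items():print(n,atz(T,*p,.112))
for n,p in dict(pl=(235,176),pr=(309,176)).items():print(n,atz(T,*p,.120))
for n,p in dict(c0=(233,69),c1=(309,68),c2=(310,172),c3=(234,172)).items():print(n,atz(T,*p,.138))
```

```text
hl [0.58305812 0.0434141  0.112     ]
hr [ 0.57981576 -0.07072519  0.112     ]
pl [0.63239189 0.08530605 0.12      ]
pr [ 0.62667833 -0.1153976   0.12      ]
c0 [0.92935672 0.08437284 0.138     ]
c1 [ 0.92621855 -0.12528289  0.138     ]
c2 [ 0.633578   -0.11696094  0.138     ]
c3 [0.63935613 0.08591385 0.138     ]
```

View pics/crop.png

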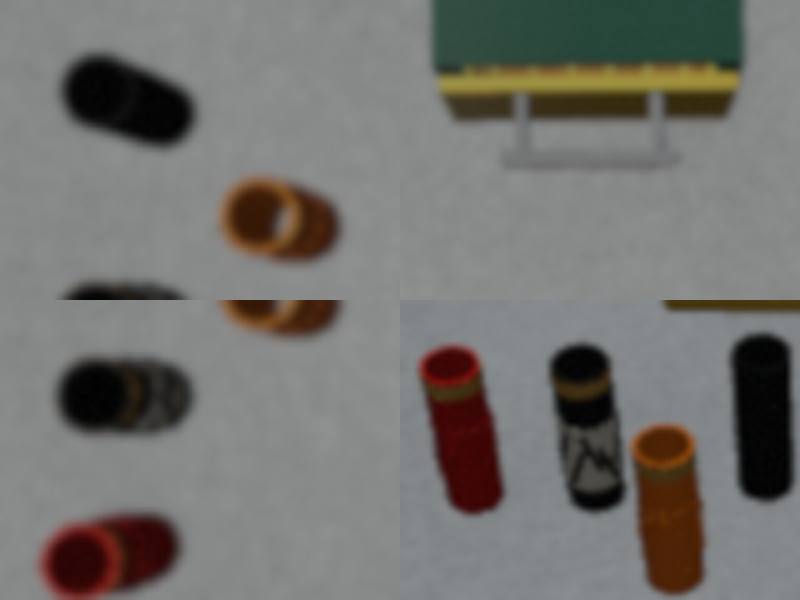

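Top view: printed barrel's brass top is at about px (148.6,259), plain barrel at (150,213), and the handle bar at row 194.5, cols 250–295. The tray is slightly ajar. I'm triangulating these.

```bash
cat >> h.py <<'E'
def tri(L):
    A=[];B=[]
    for c,u,v in L:
        o,d=ray(c,u,v);d=d/np.linalg.norm(d);P=np.eye(3)-np.outer(d,d);A.append(P);B.append(P@o)
    return np.linalg.lstsq(np.vstack(A),np.hstack(B),rcond=None)[0]
E
python3 - <<'E'
from h import *
d=np.load('c0.npz')
T,S=[{k:d[p+k] for k in('fx','fy','cx','cy','R','t')} for p in('t_','s_')]
print('top',atz(T,148.2,258.8,.12),atz(S,214.6,105.4,.12),tri([(T,148.2,258.8),(S,214.6,105.4)]))
print('foot',atz(S,218.8,137.6,0))
for x in[(T,250,194.5),(T,294.6,194.5)]:print('bar',atz(*x,.112))
for x in[(T,234,177.6),(T,310,177.6)]:print('panel',atz(*x,.120))
for x in[(S,285.5,179),(S,291.5,214)]:print('barS',atz(*x,.112))
B=atz(T,148.2,258.8,.12);print([proj(S,[B[0],B[1],z]) for z in(0,.12)],proj(T,[B[0],B[1],0]))
E
```

```text
top [0.41560289 0.31835679 0.12      ] [0.4150698  0.31558937 0.12      ] [0.41522677 0.31924249 0.11709627]
foot [0.41418346 0.31801023 0.        ]
bar [0.58175802 0.04615919 0.112     ]
bar [ 0.57831567 -0.07502702  0.112     ]
panel [0.62804665 0.08808451 0.12      ]
panel [ 0.62218268 -0.11794181  0.12      ]
barS [0.57780992 0.04002496 0.112     ]
barS [ 0.58000029 -0.06512358  0.112     ]
[(np.float64(219.28827356319331), np.float64(137.48397012001652)), (np.float64(214.7840369265056), np.float64(104.72301764810778))] (np.float64(161.45364904982318), np.float64(259.13817998702604))
```

Emit:
arm_command --pt "60 -50 10 -8 40" --pt "100 -100 10 -16 40" --pt "130 -155 10 -26 40" --pt "165 -205 10 -36 40" --pt "200 -260 10 -46 40" --pt "235 -310 10 -56 40" --pt "265 -365 10 -66 40" --pt "300 -420 10 -74 40" --pt "330 -470 10 -74 40" --pt "365 -525 10 -74 40" --pt "396 -580 10 -74 40" --pt "396 -611 0 -74 40" --pt "396 -611 -20 -74 40" --pt "396 -611 -20 -74 40"

```text
time_s: 1.85
tool_pos: [0.5788, -0.0144, 0.2089]
tool_rot: [-2.243, -2.194, 0.005]
ft_force: [-0.5, 0.9, 0.5]
finger_gap: 0.04
grip_force: 0.0
```

Run:
```python
from h import *
from scipy.spatial.transform import Rotation as Ro
c=cam('wrist');save(c,'w1.png')
s=arm.read_state();print(s['tool_pos'],Ro.from_rotvec(s['tool_rot']).as_matrix()[:,1],s['ft_force'],s['finger_gap'])
print(proj(c,[.580,-.0143,.112]))
```

```text
[ 0.57950773 -0.01385668  0.21022904] [ 0.99977885 -0.02082736 -0.00291079] [ 0.67782565 -0.39870427  0.27474219] 0.03976882438098527
(np.float64(285.4934881849213), np.float64(208.82227663374235))
```

View pics/w1.png

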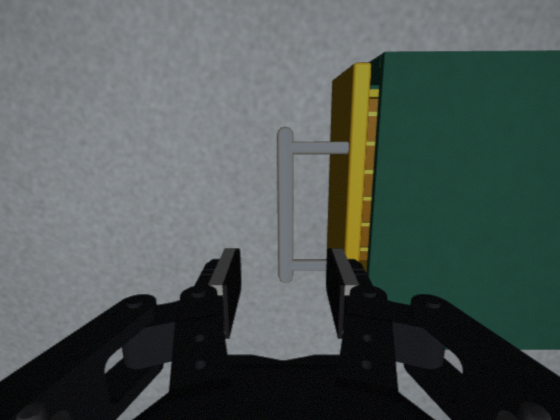

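The bar is at px (286,204), as predicted, and sits between the fingers. Going down to grip it.

Emit:
arm_command --pt "0 0 -40 0 40" --pt "0 0 -80 0 40" --pt "0 0 -105 0 40" --pt "0 0 -115 0 40" --pt "0 0 -115 0 5" --pt "0 0 -115 0 5" --pt "0 0 -115 0 5" --pt "0 0 -115 0 5" --pt "0 0 -115 0 5" --squeeze 60

```text
time_s: 3.02
tool_pos: [0.5811, -0.0136, 0.0976]
tool_rot: [2.244, 2.199, 0.002]
ft_force: [-2.9, 1.9, 6.6]
finger_gap: 0.0103
grip_force: 58.9
```

Emit:
arm_command --pt "-8 0 0 0 5" --pt "-18 0 0 0 5" --pt "-28 1 0 0 5" --pt "-38 1 0 0 5" --pt "-48 1 0 0 5" --pt "-58 2 0 0 5" --pt "-68 2 0 0 5" --pt "-78 2 0 0 5" --pt "-88 2 0 0 5" --pt "-96 3 0 0 5" --pt "-104 3 0 0 5" --pt "-108 3 0 0 5" --pt "-108 3 0 0 5"

```text
time_s: 4.65
tool_pos: [0.473, -0.0118, 0.0976]
tool_rot: [2.243, 2.196, -0.0]
ft_force: [1.4, -0.9, 8.8]
finger_gap: 0.0095
grip_force: 60.2
```

Emit:
arm_command --pt "-3 0 0 0 5" --pt "-6 0 0 0 5" --pt "-9 0 0 0 5" --pt "-11 0 0 0 5" --pt "-13 0 0 0 5" --pt "-13 0 0 0 5"

```text
time_s: 5.4
tool_pos: [0.4644, -0.0116, 0.0977]
tool_rot: [2.239, 2.192, 0.011]
ft_force: [12.0, -0.2, -2.0]
finger_gap: 0.0093
grip_force: 59.1
```

Emit:
arm_command --pt "-3 0 0 0 5" --pt "-5 0 0 0 5" --pt "-5 0 0 0 5" --pt "-5 0 0 0 5"

```text
time_s: 5.9
tool_pos: [0.4644, -0.0117, 0.0978]
tool_rot: [2.234, 2.188, 0.022]
ft_force: [24.3, 1.6, -16.4]
finger_gap: 0.0098
grip_force: 58.5
```

The tray is at its stop: x stayed at 0.4644 while the force doubled. Relaxing, opening and rising.

Emit:
arm_command --pt "5 0 0 0 5" --pt "8 0 0 0 5" --pt "8 0 0 0 40" --pt "8 0 0 0 40" --pt "8 0 0 0 40" --pt "8 0 40 0 40" --pt "8 0 90 0 40" --pt "8 50 130 10 85" --pt "0 110 150 20 85" --pt "0 170 150 30 85" --pt "0 220 150 40 85" --pt "0 270 150 50 85" --pt "0 300 150 60 85" --pt "0 310 150 70 85" --pt "0 310 150 80 85" --pt "0 310 150 90 85" --pt "0 310 150 90 85"

```text
time_s: 8.02
tool_pos: [0.4539, 0.2987, 0.2456]
tool_rot: [-0.035, -3.14, 0.002]
ft_force: [-0.4, 0.1, -1.1]
finger_gap: 0.0847
grip_force: 0.0
```

```bash
cat > m.py <<'E'
from h import *
from scipy.spatial.transform import Rotation as Ro
def st():
    s=arm.read_state();print(s['tool_pos'].round(4) if hasattr(s['tool_pos'],'round') else s['tool_pos'],Ro.from_rotvec(s['tool_rot']).as_matrix()[:,1].round(4),s['ft_force'],s['finger_gap'],s['time_s'])
E
python3 - <<'E'
from m import *
a=cam('top');b=cam('scene');w=cam('wrist');st()
np.savez('c1.npz',**{'t_'+k:v for k,v in a.items()},**{'s_'+k:v for k,v in b.items()},**{'w_'+k:v for k,v in w.items()})
r=lambda im,x,y,w,h,s:cv2.resize(im[y:y+h,x:x+w],(int(w*s),int(h*s)),interpolation=cv2.INTER_CUBIC)
o=np.zeros((600,800,3),np.uint8)
o[:300,:400]=r(a['img'],225,170,100,75,4)
o[300:,:400]=r(b['img'],240,140,100,75,4)
o[:300,400:]=r(w['img'],0,0,560,420,.7143)
o[300:,400:]=r(b['img'],150,50,133,100,3.0076)[:300,:400]
cv2.imwrite('pics/crop2.png',o[:,:,::-1])
E
```

```text
[0.4543 0.2989 0.246 ] [ 2.280e-02  9.997e-01 -4.000e-04] [-0.71026003  0.27772154  0.2501831 ] 0.08504392478221659 8.175
```

View pics/crop2.png

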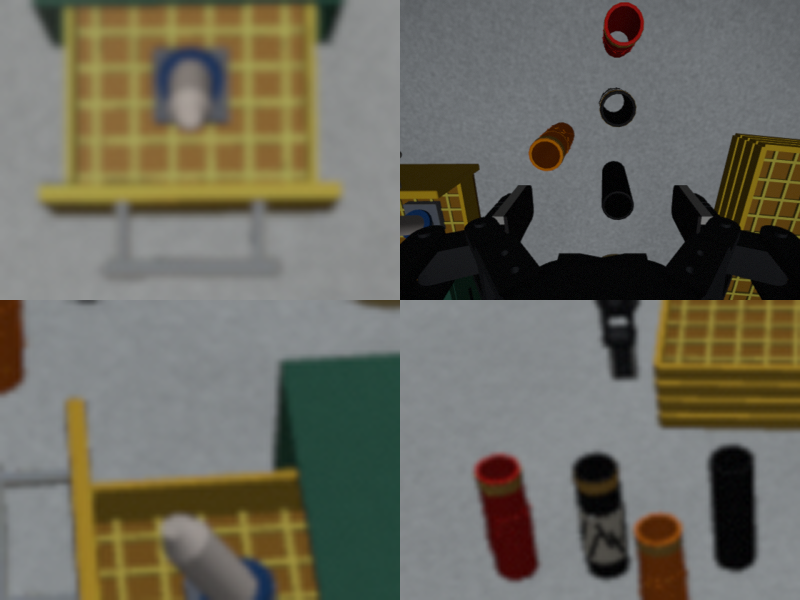

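Run:
```python
from h import *
d=np.load('c1.npz')
T,S,W=[{k:d[p+k] for k in('fx','fy','cx','cy','R','t')} for p in('t_','s_','w_')]
for c,n in((T,'T'),(S,'S')):
  print(n,'bar',proj(c,[.4639,-.0115,.112]),'tip',proj(c,[.565,-.0144,.115]),'flange',proj(c,[.6025,-.0155,.05]))
print(atz(T,250.3,236.4,.112),atz(T,294.8,236.4,.112))
print('Tpanel', atz(T,234.6,218.5,.12),atz(T,309.8,218.5,.12))
print('barrel W',proj(W,[.415,.317,.12]),proj(W,[.415,.317,0]), atz(W,(617-400)*1.4,106*1.4,.12))
r=lambda im,x,y,w,h,s:cv2.resize(im[y:y+h,x:x+w],(int(w*s),int(h*s)),interpolation=cv2.INTER_CUBIC)
o=np.zeros((600,800,3),np.uint8)
o[:400,:400]=r(d['t_img'],247,172,50,50,8)
o[:400,400:]=r(d['s_img'],270,180,50,50,8)
o[400:,:400]=r(d['t_img'],225,225,100,50,4)
for c,x0,y0,ox in((T,247,172,0),(S,270,180,400)):
  for X in([.565,-.0144,.115],[.6025,-.0155,.05]):
    u,v=proj(c,X);cv2.circle(o,(int((u-x0+.5)*8+ox),int((v-y0+.5)*8)),3,(0,255,0),-1)
cv2.imwrite('pics/crop3.png',o[:,:,::-1])
```

```text
T bar (np.float64(272.349179130199), np.float64(237.23011253339848)) tip (np.float64(272.41529967161364), np.float64(199.7944641920986)) flange (np.float64(272.799703228857), np.float64(190.4287519142293))
S bar (np.float64(238.37265857311993), np.float64(199.4502201962054)) tip (np.float64(282.4857691061091), np.float64(196.22202007800678)) flange (np.float64(297.9140318404071), np.float64(212.63942285287902))
[0.46779958 0.04759622 0.112     ] [ 0.4644251  -0.07178288  0.112     ]
Tpanel [0.51641627 0.08813242 0.12      ] [ 0.51071383 -0.11318463  0.12      ]
barrel W (np.float64(305.0635316786516), np.float64(152.85260602148398)) (np.float64(298.58962872775425), np.float64(141.8148165884449)) [0.41140794 0.31599816 0.12      ]
```

View pics/crop3.png

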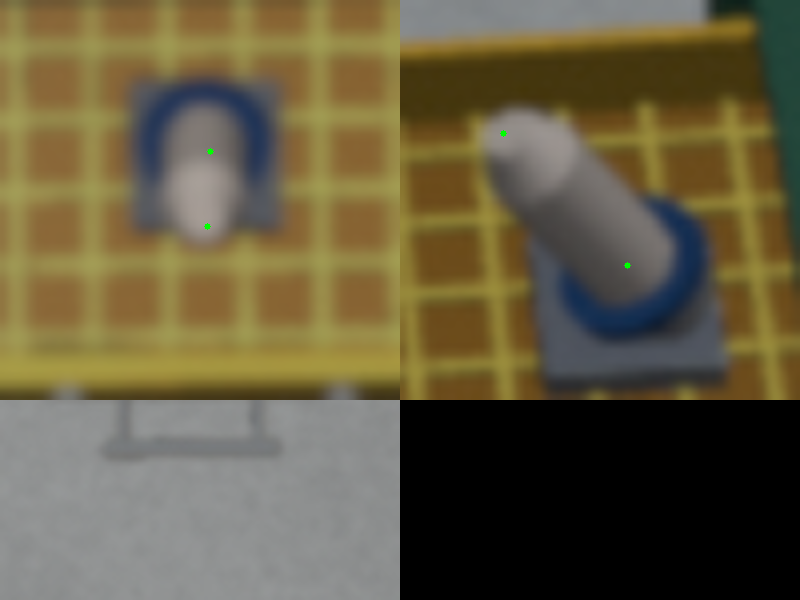

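Projected tip and flange agree with the pictures to about 1 px. Picking the printed barrel now.

Emit:
arm_command --pt "-40 18 0 0 85" --pt "-40 18 -50 0 85" --pt "-40 18 -100 0 85" --pt "-40 18 -140 0 85" --pt "-40 18 -170 0 85" --pt "-40 18 -180 0 85" --pt "-40 18 -180 0 85" --pt "-40 18 -180 0 30" --pt "-40 18 -180 0 30" --pt "-40 18 -180 0 30" --pt "-40 18 -180 0 30" --pt "-40 18 -180 0 30" --pt "-40 18 -180 0 30" --pt "-40 18 -180 0 30" --squeeze 25

```text
time_s: 9.93
tool_pos: [0.4155, 0.3175, 0.0676]
tool_rot: [0.032, 3.139, 0.001]
ft_force: [-0.2, -1.7, 6.3]
finger_gap: 0.0416
grip_force: 25.2
```

Emit:
arm_command --pt "0 0 30 0 30" --pt "0 0 70 0 30" --pt "0 0 110 0 30" --pt "0 0 145 0 30" --pt "0 0 160 0 30" --pt "20 -35 160 0 30" --pt "45 -80 160 0 30" --pt "65 -130 160 0 30" --pt "90 -175 160 0 30" --pt "110 -220 160 0 30" --pt "130 -255 160 0 30" --pt "138 -270 160 0 30" --pt "138 -270 140 0 30" --pt "138 -270 115 0 30" --pt "138 -270 98 0 30" --pt "138 -270 95 0 30" --pt "138 -270 95 0 30"

```text
time_s: 12.05
tool_pos: [0.5526, 0.0474, 0.1614]
tool_rot: [0.031, 3.141, 0.0]
ft_force: [0.4, -0.2, -1.2]
finger_gap: 0.0412
grip_force: 26.4
```

Run:
```python
from m import *
b=cam('scene');a=cam('top');st()
r=lambda im,x,y,w,h,s:cv2.resize(im[y:y+h,x:x+w],(int(w*s),int(h*s)),interpolation=cv2.INTER_CUBIC)
o=np.hstack([r(b['img'],230,90,100,150,4),r(a['img'],220,110,100,150,4)])
cv2.imwrite('pics/crop4.png',o[:,:,::-1])
```

```text
[0.5534 0.0473 0.1623] [0.0203 0.9998 0.    ] [ 0.42057679  0.63575831 -1.91085566] 0.04132211043618882 12.15
```

View pics/crop4.png

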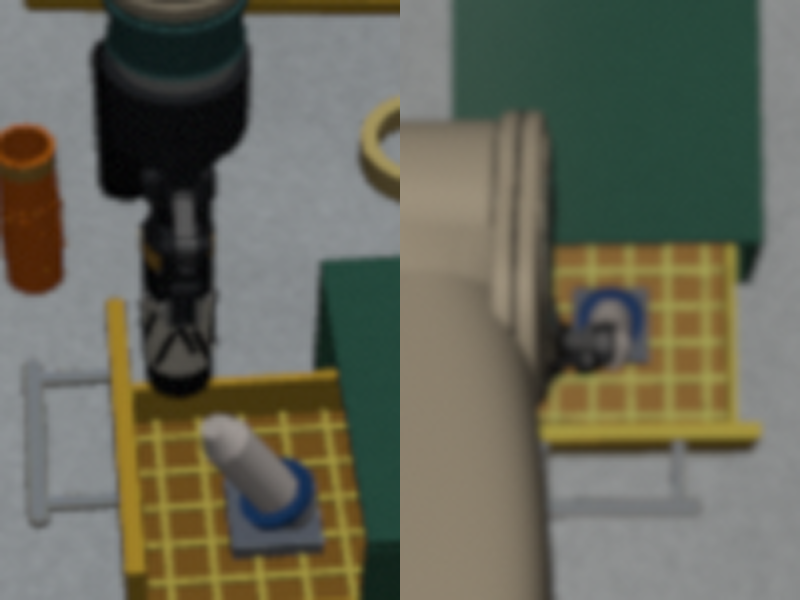

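The barrel hangs upright just behind the panel (foot at scene px (274,185)). Tilting it against the panel edge.

Emit:
arm_command --pt "-6 0 0 0 30" --pt "-10 0 0 0 30" --pt "-14 0 0 0 30" --pt "-18 0 0 0 30" --pt "-22 0 0 0 30" --pt "-26 0 0 0 30" --pt "-26 0 0 0 30"

```text
time_s: 13.02
tool_pos: [0.5292, 0.0464, 0.1634]
tool_rot: [0.033, 3.135, -0.002]
ft_force: [4.7, -2.7, 2.3]
finger_gap: 0.0405
grip_force: 25.1
```

Emit:
arm_command --pt "-4 0 0 0 30" --pt "-8 0 0 0 30" --pt "-12 0 0 0 30" --pt "-15 0 0 0 30" --pt "-17 0 0 0 30" --pt "-17 0 0 0 30"

```text
time_s: 13.78
tool_pos: [0.5092, 0.0471, 0.1612]
tool_rot: [-0.032, -3.141, 0.0]
ft_force: [4.6, -1.1, 3.1]
finger_gap: 0.0406
grip_force: 25.7
```

Run:
```python
from m import *
b=cam('scene');st()
np.savez('c2.npz',**{'s_'+k:v for k,v in b.items()})
r=lambda im,x,y,w,h,s:cv2.resize(im[y:y+h,x:x+w],(int(w*s),int(h*s)),interpolation=cv2.INTER_CUBIC)
cv2.imwrite('pics/crop5.png',r(b['img'],230,110,100,75,8)[:,:,::-1])
```

```text
[0.5092 0.0471 0.1612] [ 0.0205  0.9998 -0.    ] [ 3.16295207 -1.82728612  3.39829009] 0.040937420587362376 13.825
```

View pics/crop5.png

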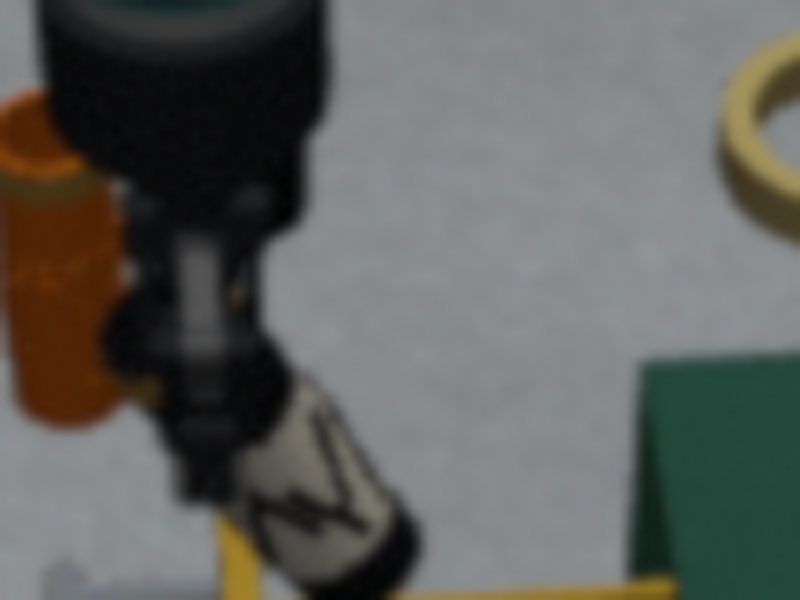

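The barrel leans top toward the robot, foot toward the cabinet, with its silhouette clear in the crop. I'll fit the tilt to its edges.

Run:
```python
from h import *
from scipy.optimize import least_squares
d=np.load('c2.npz');S={k:d['s_'+k] for k in('fx','fy','cx','cy','R','t')}
pts=np.array([(320,385),(345,420),(375,465),(405,508),(420,540),(250,507),(275,548),(300,585)],float)
px=(pts+.5)/8-.5+[230,110]
ph=np.linspace(0,2*np.pi,180)
def hull(p):
    th,dx,dy=p; G=np.array([.5092+dx,.0471+dy,.1822]);u=np.array([-np.sin(th),.028*np.sin(th),np.cos(th)]);u/=np.linalg.norm(u)
    v=np.cross(u,[0,1,0]);v/=np.linalg.norm(v);w=np.cross(u,v)
    P=[proj(S,G+u*s+.021*(np.cos(a)*v+np.sin(a)*w)) for s in(-.088,.032) for a in ph]
    return cv2.convexHull(np.array(P,np.float32)),G-.088*u
def res(p):
    h,_=hull(p);return np.r_[[cv2.pointPolygonTest(h,(float(x),float(y)),True) for x,y in px],(np.array(p[1:])/.003)*.3]
r=least_squares(res,[.54,0,0],diff_step=1e-3,x_scale=[.1,.005,.005])
print(np.degrees(r.x[0]),r.x[1:]*1e3,res(r.x).round(2),hull(r.x)[1])
```

```text
25.600787215982333 [4.88777335 7.18226103] [ 0.43  0.48  0.76  0.89 -0.05  1.51  0.79  0.39  0.49  0.72] [0.55210963 0.05321765 0.10284507]
```

```bash
cat > fit.py <<'E'
from h import *
from scipy.optimize import minimize
ph=np.linspace(0,2*np.pi,180)
def fit(S,px,tcp,sig=.002):
    def hull(p):
        th=np.radians(p[0]); G=np.array(tcp)+[p[1]*1e-3,p[2]*1e-3,.021];u=np.array([-np.sin(th),.028*np.sin(th),np.cos(th)]);u/=np.linalg.norm(u)
        v=np.cross(u,[0,1,0]);v/=np.linalg.norm(v);w=np.cross(u,v)
        P=[proj(S,G+u*s+.021*(np.cos(a)*v+np.sin(a)*w)) for s in(-.088,.032) for a in ph]
        return cv2.convexHull(np.array(P,np.float32)),G-.088*u
    res=lambda p:np.r_[[cv2.pointPolygonTest(hull(p)[0],(float(x),float(y)),True) for x,y in px],np.array(p[1:])*1e-3/sig*.5]
    r=minimize(lambda p:(res(p)**2).sum(),[30,1,1],method='Nelder-Mead',options=dict(maxiter=150,initial_simplex=[[30,0,0],[25,0,0],[30,3,0],[30,0,3]]))
    print(r.x.round(2),res(r.x).round(2),hull(r.x)[1].round(4))
E
python3 - <<'E'
from fit import *
d=np.load('c2.npz');S={k:d['s_'+k] for k in('fx','fy','cx','cy','R','t')}
pts=np.array([(320,385),(345,420),(375,465),(405,508),(420,540),(250,507),(275,548),(300,585)],float)
fit(S,(pts+.5)/8-.5+[230,110],[.5092,.0471,.1612])
E
```

```text
[27.16  3.79  4.78] [-0.06  0.17  0.68  1.04  0.44  1.83  0.91  0.32  0.95  1.19] [0.5532 0.0508 0.1039]
```

Emit:
arm_command --pt "4 0 15 0 30" --pt "5 0 35 0 30" --pt "5 0 42 0 30" --pt "5 -20 42 0 30" --pt "5 -42 42 0 30" --pt "5 -58 42 0 30" --pt "5 -61 42 0 30" --pt "5 -61 32 0 30" --pt "5 -61 24 0 30" --pt "5 -61 24 0 30"

```text
time_s: 15.08
tool_pos: [0.5134, -0.0132, 0.1839]
tool_rot: [-0.031, -3.139, -0.001]
ft_force: [-0.3, 0.3, -1.9]
finger_gap: 0.0407
grip_force: 26.1
```

Run:
```python
from m import *
b=cam('scene');st()
np.savez('c3.npz',**{'s_'+k:v for k,v in b.items()})
r=lambda im,x,y,w,h,s:cv2.resize(im[y:y+h,x:x+w],(int(w*s),int(h*s)),interpolation=cv2.INTER_CUBIC)
o=r(b['img'],230,150,100,75,8)
for s in(0,.075,.09):
  u,v=proj(b,[.6035-.5*s,-.015+.014*s,.05+.866*s]);cv2.circle(o,(int((u-230+.5)*8),int((v-150+.5)*8)),3,(0,255,0),-1)
cv2.imwrite('pics/crop6.png',o[:,:,::-1])
```

```text
[ 0.5139 -0.0133  0.1845] [1.980e-02 9.998e-01 4.000e-04] [-0.48266856  0.81016366 -2.13922256] 0.04110717832942394 15.125
```

View pics/crop6.png

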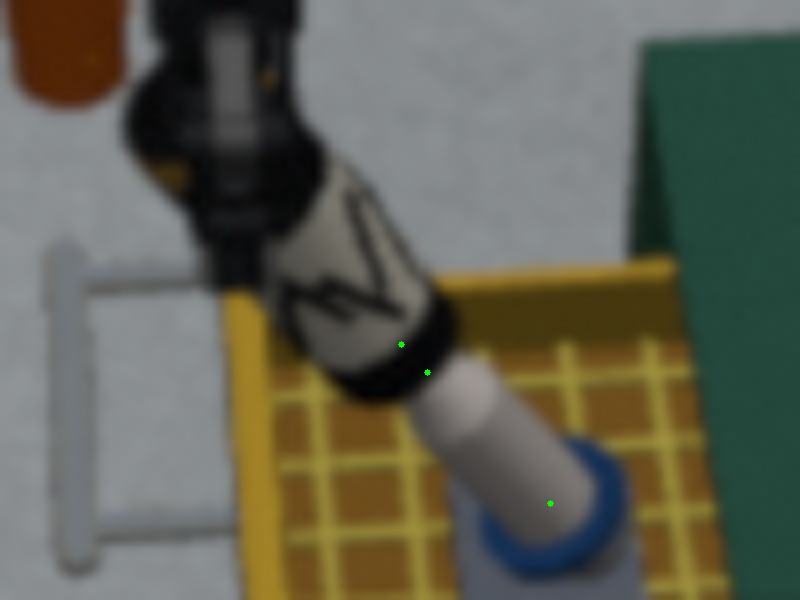

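The barrel's foot is in line with the spigot tip (foot centre ≈ scene px (280,193)). Sliding on, first part.

Emit:
arm_command --pt "4 0 -7 0 30" --pt "8 0 -14 0 30" --pt "12 0 -21 0 30" --pt "16 0 -28 0 30" --pt "20 0 -35 0 30" --pt "20 0 -35 0 30"

```text
time_s: 15.88
tool_pos: [0.5343, -0.0138, 0.1495]
tool_rot: [-0.032, -3.14, -0.0]
ft_force: [-0.3, -0.3, -1.6]
finger_gap: 0.0408
grip_force: 26.1
```

Free so far. Carrying on.

Emit:
arm_command --pt "4 0 -7 0 30" --pt "8 0 -14 0 30" --pt "11 -1 -20 0 30" --pt "14 -1 -25 0 30" --pt "17 -1 -30 0 30" --pt "17 -1 -30 0 30"

```text
time_s: 16.62
tool_pos: [0.5514, -0.0149, 0.1197]
tool_rot: [-0.032, -3.141, -0.0]
ft_force: [0.4, 0.3, -2.4]
finger_gap: 0.0405
grip_force: 26.0
```

Emit:
arm_command --pt "2 0 -3 0 30" --pt "3 0 -6 0 30" --pt "5 0 -9 0 30" --pt "6 0 -11 0 30" --pt "6 0 -11 0 30"

```text
time_s: 17.25
tool_pos: [0.5573, -0.0147, 0.1088]
tool_rot: [-0.032, -3.141, -0.0]
ft_force: [-1.0, 1.2, -5.3]
finger_gap: 0.0408
grip_force: 25.9
```

Run:
```python
from m import *
b=cam('scene');t=cam('top');st()
np.savez('c4.npz',**{'s_'+k:v for k,v in b.items()})
r=lambda im,x,y,w,h,s:cv2.resize(im[y:y+h,x:x+w],(int(w*s),int(h*s)),interpolation=cv2.INTER_CUBIC)
o=r(b['img'],230,150,100,75,8)
cv2.imwrite('pics/crop7.png',o[:,:,::-1])
```

```text
[ 0.5572 -0.0148  0.1088] [2.050e-02 9.998e-01 2.000e-04] [-0.55517213  0.82117711 -3.73519614] 0.040282926725833924 17.35
```

View pics/crop7.png

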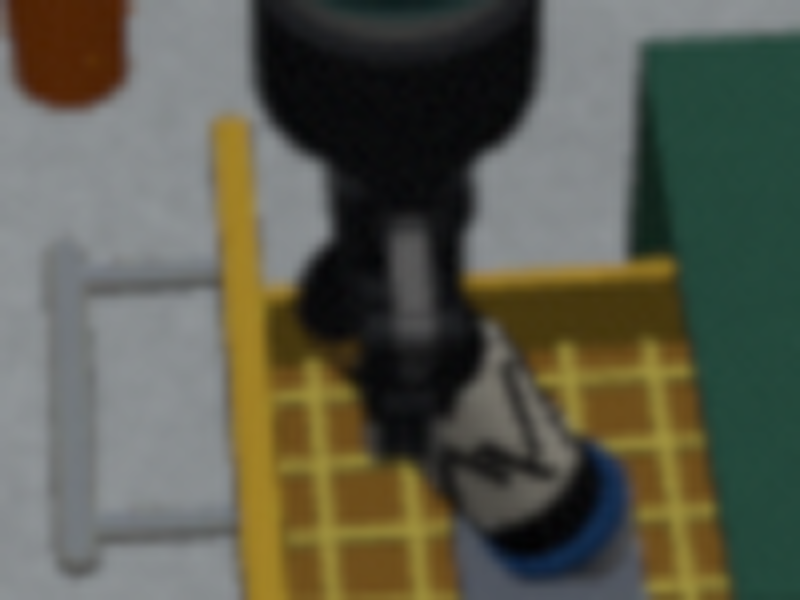

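The foot is nearly on the blue flange (scene px ≈ (298,214)) and the tray bar hasn't moved. Creeping on.

Emit:
arm_command --pt "1 0 -1 0 30" --pt "1 0 -2 0 30" --pt "1 0 -3 0 30" --pt "1 0 -3 0 30"

```text
time_s: 17.85
tool_pos: [0.5589, -0.0148, 0.1067]
tool_rot: [0.032, 3.141, 0.0]
ft_force: [-4.3, 1.8, 1.5]
finger_gap: 0.0411
grip_force: 26.4
```

Emit:
arm_command --pt "0 0 -2 0 30" --pt "-1 0 -3 0 30" --pt "-1 0 -3 0 30"

```text
time_s: 18.23
tool_pos: [0.5605, -0.0149, 0.1057]
tool_rot: [0.032, 3.135, 0.0]
ft_force: [-3.4, 1.6, 6.8]
finger_gap: 0.0406
grip_force: 27.0
```

Force now rises against the flange. Releasing and rising.

Emit:
arm_command --pt "0 0 2 0 30" --pt "0 0 2 0 60" --pt "0 0 2 0 85" --pt "0 0 2 0 85" --pt "0 0 2 0 85" --pt "0 0 2 0 85" --pt "0 0 25 0 85" --pt "0 0 60 0 85" --pt "0 0 110 0 85" --pt "0 0 150 0 85" --pt "-20 60 150 0 85" --pt "-50 120 150 0 85" --pt "-80 180 150 0 85" --pt "-100 240 150 0 85" --pt "-100 300 150 0 85" --pt "-100 340 150 0 85" --pt "-100 340 150 0 85"

```text
time_s: 20.35
tool_pos: [0.4572, 0.3279, 0.2531]
tool_rot: [0.025, 3.141, 0.001]
ft_force: [-0.7, -0.5, 0.4]
finger_gap: 0.085
grip_force: 0.0
```

Run:
```python
from m import *
b=cam('scene');t=cam('top');st()
np.savez('c5.npz',**{'t_'+k:v for k,v in t.items()},**{'s_'+k:v for k,v in b.items()})
d1=np.load('c1.npz')
# tray shift: match handle patch / panel vs fully-out picture
for n,c,(x,y,w,h) in(('t',t,(245,226,55,18)),('s',b,(233,165,12,60))):
    g=lambda i:cv2.cvtColor(i,cv2.COLOR_RGB2GRAY).astype(np.float32)[y:y+h,x:x+w]
    print(n,'tray shift px',cv2.phaseCorrelate(g(d1[n+'_img']),g(c['img'])))
F=np.array([.6035,-.015,.05]);u=np.array([-.4998,.014,.866])
v=np.cross(u,[0,1,0]);v/=np.linalg.norm(v);w=np.cross(u,v);ph=np.linspace(0,2*np.pi,90)
for n,c in(('t',t),('s',b)):
    im=c['img'].astype(int);old=d1[n+'_img'].astype(int)
    m=(np.abs(im-old).sum(2)>60).astype(np.uint8)
    m=cv2.morphologyEx(m,cv2.MORPH_OPEN,np.ones((3,3)))
    best=[]
    for ds in np.arange(-.004,.031,.002):
        P=np.array([proj(c,F+u*(s+ds)+.021*(np.cos(a)*v+np.sin(a)*w)) for s in(0,.12) for a in ph])
        k=np.zeros(m.shape,np.uint8);cv2.fillPoly(k,[cv2.convexHull(P.round().astype(np.int32))],1)
        roi=cv2.dilate(k,np.ones((25,25)))
        best.append((round((m&k).sum()/((m|k)&roi).sum(),3),round(ds*1e3)))
    print(n,sorted(best)[::-1][:5],sorted(best)[:2])
# brass ring / blob centroid
P=c=None
for n,c in(('s',b),('t',t)):
    x0,y0=np.array(proj(c,F+u*.06)).astype(int)
    hsv=cv2.cvtColor(c['img'],cv2.COLOR_RGB2HSV)[y0-30:y0+30,x0-30:x0+30]
    blue=(hsv[...,0]>100)&(hsv[...,0]<130)&(hsv[...,1]>110);yy,xx=np.nonzero(blue)
    print(n,'blue px now',blue.sum(),'bbox',(xx.min()+x0-30,xx.max()+x0-30,yy.min()+y0-30,yy.max()+y0-30) if len(xx) else None)
```

```text
[0.4572 0.3251 0.253 ] [ 1.940e-02  9.998e-01 -9.000e-04] [ 1.34313362 -0.98366486 -0.5816343 ] 0.08514417057415666 20.45
t tray shift px ((-0.02583330543080109, -0.5884071205505883), 0.9074615466373938)
s tray shift px ((1.502105910359405, 0.1413215802822272), 0.8742050184143915)
t [(np.float64(0.55), -4), (np.float64(0.539), -2), (np.float64(0.537), 0), (np.float64(0.536), 2), (np.float64(0.525), 4)] [(np.float64(0.496), 28), (np.float64(0.498), 26)]
s [(np.float64(0.591), -2), (np.float64(0.591), -4), (np.float64(0.585), 0), (np.float64(0.576), 2), (np.float64(0.563), 4)] [(np.float64(0.432), 30), (np.float64(0.433), 28)]
s blue px now 79 bbox (np.int64(293), np.int64(308), np.int64(206), np.int64(221))
t blue px now 20 bbox (np.int64(266), np.int64(278), np.int64(182), np.int64(185))
```

The tray crept in by 1.5–3 mm during the seating push, so I'll grip the handle again and pull it back to the stop.

Emit:
arm_command --pt "0 -50 0 -10 40" --pt "0 -100 0 -20 40" --pt "0 -150 0 -30 40" --pt "0 -200 0 -40 40" --pt "0 -250 0 -50 40" --pt "5 -290 0 -60 40" --pt "9 -320 0 -70 40" --pt "9 -338 0 -80 40" --pt "9 -338 0 -90 40" --pt "9 -338 -30 -90 40" --pt "9 -338 -75 -90 40" --pt "9 -338 -120 -90 40" --pt "9 -338 -145 -90 40" --pt "9 -338 -155 -90 40" --pt "9 -338 -155 -90 40"

```text
time_s: 22.32
tool_pos: [0.4661, -0.0136, 0.0983]
tool_rot: [-2.245, -2.197, 0.001]
ft_force: [0.2, -0.2, 0.4]
finger_gap: 0.0401
grip_force: 0.0
```

Emit:
arm_command --pt "0 0 0 0 5" --pt "0 0 0 0 5" --pt "0 0 0 0 5" --pt "0 0 0 0 5" --pt "0 0 0 0 5" --squeeze 60

```text
time_s: 22.95
tool_pos: [0.4678, -0.0133, 0.0999]
tool_rot: [2.242, 2.197, 0.001]
ft_force: [-1.6, -1.2, 6.9]
finger_gap: 0.0093
grip_force: 58.7
```

Emit:
arm_command --pt "-2 0 0 0 5" --pt "-4 0 0 0 5" --pt "-6 0 0 0 5" --pt "-8 0 0 0 5" --pt "-9 0 0 0 5" --pt "-9 0 0 0 5" --pt "-9 0 0 0 5"

```text
time_s: 23.82
tool_pos: [0.4644, -0.0132, 0.1]
tool_rot: [2.237, 2.192, 0.015]
ft_force: [14.2, 0.1, -4.9]
finger_gap: 0.0097
grip_force: 58.5
```

Back on the stop (x = 0.4644, 14 N, as before). Relaxing, opening, rising and moving clear.

Emit:
arm_command --pt "-7 0 0 0 5" --pt "-5 0 0 0 5" --pt "-5 0 0 0 40" --pt "-5 0 0 0 40" --pt "-5 0 0 0 40" --pt "-5 0 0 0 40" --pt "-5 0 30 0 40" --pt "-5 0 80 0 40" --pt "-5 0 130 0 40" --pt "-5 0 160 0 40" --pt "-10 60 160 0 40" --pt "-20 120 160 0 40" --pt "-20 180 160 0 40" --pt "-20 240 160 0 40" --pt "-20 300 160 0 40" --pt "-20 340 160 0 40" --pt "-20 340 160 0 40"

```text
time_s: 25.95
tool_pos: [0.4368, 0.3291, 0.2576]
tool_rot: [-2.239, -2.203, 0.002]
ft_force: [-0.1, -1.4, 0.1]
finger_gap: 0.04
grip_force: 0.0
```

Run:
```python
from m import *
b=cam('scene');t=cam('top');st()
d1=np.load('c1.npz')
for n,c,(x,y,w,h) in(('t',t,(245,226,55,18)),('s',b,(233,165,12,60))):
    g=lambda i:cv2.cvtColor(i,cv2.COLOR_RGB2GRAY).astype(np.float32)[y:y+h,x:x+w]
    print(n,'tray shift px',cv2.phaseCorrelate(g(d1[n+'_img']),g(c['img'])))
F=np.array([.6035,-.015,.05]);u=np.array([-.4998,.014,.866])
# intensity profile along the side of barrel facing the scene camera: foot edge (black->blue)
def prof(c,off,ss):
    out=[]
    for s in ss:
        q=np.array(proj(c,F+u*s+off),np.float32);out.append(cv2.getRectSubPix(c['img'],(1,1),(float(q[0]),float(q[1])))[0,0].tolist())
    return out
o=np.array([0,-.021,0.])
for s,p in zip(np.arange(-8,128,4),prof(b,o,np.arange(-8,128,4)/1e3)):print(s,p,end='; ')
```

```text
[0.4369 0.3267 0.2577] [ 0.9998 -0.0198 -0.0014] [-0.60418578 -0.67143258 -0.20078318] 0.039831176599143835 26.05
t tray shift px ((-0.25612581552748637, 0.06088190963943951), 0.9719461602193338)
s tray shift px ((0.06097555816266276, -0.062229132107020746), 0.9765054451094733)
-8 [34, 40, 52]; -4 [17, 33, 55]; 0 [11, 26, 45]; 4 [5, 12, 20]; 8 [5, 6, 6]; 12 [7, 4, 8]; 16 [13, 12, 11]; 20 [43, 43, 38]; 24 [75, 73, 67]; 28 [86, 84, 77]; 32 [86, 83, 77]; 36 [75, 73, 67]; 40 [51, 49, 46]; 44 [34, 33, 31]; 48 [29, 28, 27]; 52 [29, 28, 27]; 56 [38, 37, 35]; 60 [64, 63, 58]; 64 [79, 77, 71]; 68 [83, 81, 75]; 72 [82, 80, 74]; 76 [74, 72, 67]; 80 [40, 39, 36]; 84 [9, 7, 8]; 88 [5, 5, 5]; 92 [5, 5, 6]; 96 [5, 5, 5]; 100 [8, 7, 5]; 104 [33, 25, 10]; 108 [63, 47, 19]; 112 [71, 53, 22]; 116 [61, 46, 20]; 120 [31, 25, 15]; 124 [11, 11, 11];
```

Run:
```python
from m import *
d=np.load('c0.npz');S={k:d['s_'+k] for k in('fx','fy','cx','cy','R','t')};S['img']=d['s_img']
b=cam('scene')
def edges(c,F,u,off):
    ss=np.arange(-6,126,.5);p=[]
    for s in ss:
        q=proj(c,np.array(F)+np.array(u)*s/1e3+off);p.append(cv2.getRectSubPix(c['img'],(1,1),(float(q[0]),float(q[1])))[0,0].astype(float))
    p=np.array(p);R=p[:,0];br=p[:,0]-p[:,2]
    l=lambda v,a,z,up,th:next((s for s,x in zip(ss[(ss>=a)&(ss<=z)],v[(ss>=a)&(ss<=z)]) if (x>th)==up),None)
    print('print lo',l(R,8,35,True,42),'print hi',l(R,70,100,False,42),'brass lo',l(br,88,118,True,25),'brass hi',l(br,112,126,False,25))
for dy in(-.021,-.018):
  edges(S,[.4147,.3170,0],[0,0,1],[0,dy,0])
  edges(b,[.6035,-.015,.05],[-.4998,.014,.866],[0,dy,0])
```

```text
print lo 21.5 print hi 79.0 brass lo 106.0 brass hi 118.5
print lo 20.0 print hi 80.0 brass lo 104.5 brass hi 118.5
print lo 19.0 print hi 76.5 brass lo 103.5 brass hi 116.0
print lo 17.0 print hi 76.5 brass lo 101.5 brass hi 116.0
```

The marks on the barrel sit within about 1.5 mm of their places on the standing barrel, so it is home on the flange. The tray is at its stop and the robot is clear.

```bash
python3 -c "
from plant import arm
print(arm.finish_job())"
```

```text
the job is handed in; nothing more can be done
None
```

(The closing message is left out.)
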